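# Draw the long spatula out through the hatch of the utensil box and hold it up

### The arm

A 6-joint arm with a two-finger parallel gripper is mounted at the origin on the work surface. World frame = base frame: x ahead of the robot, y to its left, z up, the work surface at z = 0. Lengths are in mm, angles in rad, forces in N, time in s.
With the tool pointing down it reaches from about 325 to 775 mm from the base axis. Payload 5.5 kg.
Tool frame: the origin (TCP) lies midway between the tips of the shut fingers; the grasp point (between the pads) lies arm.tcp_to_grasp behind it (arm.tcp_to_grasp is the distance from the TCP to the grasp point, in mm); z points along the fingers, y is the direction in which the jaws open and shut (so a half turn about z gives the same grasp; the last joint's range is limited). The gripper opens to 85 mm and grips with 20 to 120 N. Pads are 22 mm wide; open, the fingers measure 114 mm over their backs; the gripper's body (76 mm by 85 mm) begins 54 mm behind the grasp point. The pads swing forward as they close: fully open they stand 13 mm farther back than shut.
Start: joints at [1.25, 0.091, 1.231, -0, 1.82, -0.057], TCP at [156.454, 579.257, 231.275] pointing down, gripper open.
Joint ranges: [-2.87, 2.87], [-0.86, 2.18], [0.17, 2.46], [-1.51, 4.65], [0.06, 2.69], [-2.65, 2.65]. Speed limits (rad/s): [2.57, 2.57, 3.01, 3.14, 3.14, 3.14].

### API

Orientations are given as a unit quaternion [x, y, z, w].
In Python, from workcell import monitor, cams, arm gives the robot as it stands. The module is installed in compiled form; this text tells all that it offers.
- The arm moves only by the tool send_rows, never from a script. Its argument "increments" is a list of rows, each a list of 4 numbers: the shift along the world's x, y, z in cm, then the turn about the world's z in rad. A call has exactly 8 rows; each row is the pose to reach, as a shift and turn from the pose measured when the call began; what a row does not reach only later rows make up. A row lasts 1/8 s, in which the tool goes at most 62.5 mm and 10.7 degrees, less where a joint would pass 70% of its speed; a pose out of reach is approached as far as the arm can. A call with a gripper value outside its range is refused whole. "gripper" is the closure in counts, from 0 (fully open) to 255 (shut), set as the call begins (left out, the last holds). The fingers move at their own pace and stop on an object; "force" is the grip in N (left out, the last holds). Time passes only in rows, so rows that repeat a pose let the fingers close, or fill a call up. It gives the time, the measured TCP pose, the force and the opening at its end, in the units of the state.
- monitor.sense(): the state, without advancing time (a new reading comes with each control period).
- cams.capture(name): name is "scene" or "top" or "wrist"; returns (picture, depth): 420x560x3 uint8, blue, green, red; 420x560 float32, mm along the optical axis (not along the pixel's ray), 0 where there is no reading.
- cams.calibration(name): a dict with "K" (3x3 intrinsics, pixels), "D" ([k1, k2, p1, p2, k3] as OpenCV has them; the pictures are not rectified), "R" (3x3) and "t" (3): a world point X has camera coordinates R X + t. Camera axes: x right, y down, z forward; pixel columns grow to the right and rows downward; lengths in mm; the calibration is good to about 2 mm. A picture is of the moment at which its call begins: read the wrist's pose just before it. calibration takes no time and is no camera call; for the wrist camera it gives the pose at the moment of the call.
- arm.job_done(): hands the job in, once; it reports no verdict.
Trained networks look in the newest picture that a camera, given by its name, has taken for a name from the list of things; names that differ only in an ending like _2 or _b are one class to them, and where a whole thing is asked for, a point or a joint stands for the part that bears it (a point fixed in the world has none). Each returns a list of dicts, best first, with "confidence" (0 to 1); they miss things now and then, are a little off and sometimes report something else, mostly with a low value. They report only what shows in the picture. A call takes as long as a camera call.
- cams.spot_in(thing, camera): "position" ([column, row] in pixels, amid what is visible of it).
- cams.cut_out(thing, camera): "mask" (420x560 bool, what is visible of it) and "position" ([column, row] in pixels, amid what is visible of it).
The state is a dict: "time": time; "joint_positions": joint angles; "dq": joint speeds; "joint_torque": joint torques, N m; "eef_pos": TCP position; "orientation": TCP orientation; "ft_force": force on the tool from outside, world axes, zero at the start; "torque": the same for the moment, N m; "gripper_width": finger opening in mm.
Only numpy, scipy, OpenCV 4.12 (cv2) and the standard library are available. Lean on these libraries where they do the work, as an engineer would, in place of code of your own. Each camera call takes 0.05 s, during which the arm holds its last target.

### The job

A long wooden spatula lies in the low orange utensil box, and the hatch in the box's fixed top is shorter than the spatula. Without forcing it against the box, tilt the spatula so that it comes out through the hatch one end first, then hold it level over the hatch, the whole of it at least 5 cm above the box top, and finish while still holding it there. Leave the pots, colander, bowl and spoon rest where they stand.

Things in the scene. Friction and masses are not known exactly. Their poses are not given: they have to be found in the camera images.
- hatch (a point): Centre of the rectangular hatch (blue border) in the fixed top of the orange utensil box, level with the box top, 87 mm above the surface. Axes as the box: y along it, z up. The hatch is 200 mm along y and 180 mm along x; the top board is 12 mm thick and cannot be opened.
- spatula_mid (a point): Middle of the 280 mm long wooden spatula, half-way up its handle (11 mm above its underside); y axis along it towards the handle end. The handle, 20 mm wide and 22 mm high, runs 190 mm from the handle end, past the middle; the blade is 42 mm wide, 10 mm thick, 100 mm long, its mid-plane 1 mm lower. Starts flat on the box floor.
- handle_end (a point): Handle end of the spatula, centre of its end face (140 mm along +y from the middle).
- blade_end (a point): Blade end of the spatula (140 mm along -y from the middle), at the handle's mid-height.
- box: The orange utensil box, fixed; origin at the centre of its underside, y along it. Outside 224 (x) by 424 (y) by 87 mm high. Inside 200 (x) by 400 (y) by 63 mm high under the top; its floor lies 12 mm above the surface. The inside runs on 100 mm under the top beyond either short (y) edge of the hatch, which is centred.
- spatula: The spatula; origin on its underside, below the middle, axes as for spatula_mid. About 80 g, balanced within 10 mm of the middle. It starts within 5 degrees of the box's y axis, handle end towards the box's +y side, both ends hidden under the top board.
- pots: Bystander: stack of three nested aluminium pots under a glass lid with steel knob, 216 mm across (256 over the handles), 172 mm high; origin at the centre of its underside. It stands beyond the box's +y end.
- colander: Bystander: red plastic colander, 184 mm across (222 over the lugs), 85 mm high; origin at the centre of its underside.
- bowl: Bystander: white ceramic bowl with blue knot pattern, 144 mm across, 70 mm high; origin at the centre of its underside.
- spoon_rest: Bystander: flat wooden spoon rest, 200 by 80 mm, 18 mm high; origin near the middle of its underside.

How it is judged (in metres and radians):
On the way:
1. the spatula is tilted through the hatch: one end above the box top, the other still under the top board (((height (world z) of handle_end above 0.1 m and height (world z) of blade_end below 0.075 m) or (height (world z) of blade_end above 0.1 m and height (world z) of handle_end below 0.075 m))), for 0.1 s.
At the end, for the whole second after the job is handed in: Both ends of the spatula are at least 40 mm above the box top, it is level within 20 degrees, its middle is within 120 mm (seen from above) of the hatch centre, the fingers grip it, it does not touch the box and it is still (height (world z) of each of handle_end, blade_end above 0.127 m and angle between spatula_mid's own y axis and vertical between 1.22 and 1.92 rad and horizontal distance between spatula_mid and hatch below 0.12 m and contact force between spatula and the fingers above 1 N and contact force between spatula and box below 0.1 N and linear speed of spatula below 0.03 m/s); the arm keeps its last pose, push and grip.
It fails at once if the spatula is forced against the box (over 40 N) (contact force between spatula and box above 40 N).
It fails at once if a bystander is moved by more than 30 mm (distance of any of pots, colander, bowl, spoon_rest from where it was at the start of the episode above 0.03 m).
It also fails if it takes over 42 s, if anything falls off the work surface, if the arm or the gripper's body presses on something with over 40 N, if the wrist force passes 120 N, or if a joint passes its speed limit or range.

## Working session

There is one attempt and no reset: what is moved stays moved. The work goes in short steps, Python scripts to look and compute and a tool call to move; the robot and the scene stay as the last step left them, time stands still between calls to the robot, and variables do not carry over. Pictures are saved under pics/ and viewed, and the job is handed in when it is done.

Besides the shell and the picture viewer there is one more tool, called after "Request:" by a JSON object that holds its "name" and its "arguments", one argument or row to a line. send_rows: Moves the arm, as the interface text tells. Its arguments: {"type":"object","properties":{"increments":{"type":"array","items":{"type":"array","items":{"type":"number"}}},"gripper":{"type":"number"},"force":{"type":"number"}},"required":["increments"]}

```bash
mkdir -p pics
python3 - <<'E'
from workcell import monitor,cams,arm
import cv2,numpy as np
s=monitor.sense();print(s,arm.tcp_to_grasp)
for n in ["scene","top"]:
    p,d=cams.capture(n);cv2.imwrite(f"pics/{n}0.png",p);np.savez(f"{n}0.npz",p=p,d=d)
    c=cams.calibration(n);print(n,c)
    for t in ["spatula","box","hatch"]:
        for r in cams.spot_in(t,n)[:2]: print(n,t,r)
E
```

```text
{'time': 0.0, 'joint_positions': array([ 1.25033928e+00,  9.18325929e-02,  1.23190450e+00, -3.89744621e-05,
        1.81979675e+00, -5.67172587e-02]), 'dq': array([-4.11621726e-05,  1.97638020e-03, -5.94212659e-04,  1.44593593e-03,
        1.20393108e-03, -1.95115314e-03]), 'joint_torque': array([-1.20017114e-05, -4.58731520e+01, -4.18017411e+01, -3.96702762e-05,
        1.16879318e-02,  1.21984931e-05]), 'eef_pos': array([156.34838336, 578.97092839, 230.15608253]), 'orientation': array([ 1.31492713e-01,  9.91316662e-01, -9.56930459e-04, -1.63403228e-04]), 'ft_force': array([ 1.16539799, -0.65570212,  0.09012045]), 'torque': array([-0.01440886,  0.03084001,  0.02701949]), 'gripper_width': 85.19660433822041} 18.700000000000003
scene {'K': array([[453.30134386,   0.        , 280.72034801],
       [  0.        , 453.30134386, 203.77732041],
       [  0.        ,   0.        ,   1.        ]]), 'D': array([-0.15187844,  0.        ,  0.        ,  0.        ,  0.        ]), 'R': array([[-0.8298745 ,  0.55773518, -0.01548511],
       [ 0.47406279,  0.69019626, -0.54671162],
       [-0.294232
[... 205 characters left out ...]
': 0.93}
scene hatch {'position': [285.6, 177.0], 'confidence': 0.56}
top {'K': array([[435.91212163,   0.        , 281.93695311],
       [  0.        , 435.91212163, 206.15803792],
       [  0.        ,   0.        ,   1.        ]]), 'D': array([-0.11960225,  0.        ,  0.        ,  0.        ,  0.        ]), 'R': array([[-0.00492315, -0.99974182, -0.02218224],
       [-0.99889837,  0.00595178, -0.04654692],
       [ 0.04666693,  0.02192865, -0.99866978]]), 't': array([  60.47118844,  589.08780841, 1309.49282264])}
top spatula {'position': [328.5, 227.5], 'confidence': 0.84}
top box {'position': [325.5, 229.5], 'confidence': 0.78}
top hatch {'position': [325.9, 229.0], 'confidence': 0.81}
```

View pics/scene0.png

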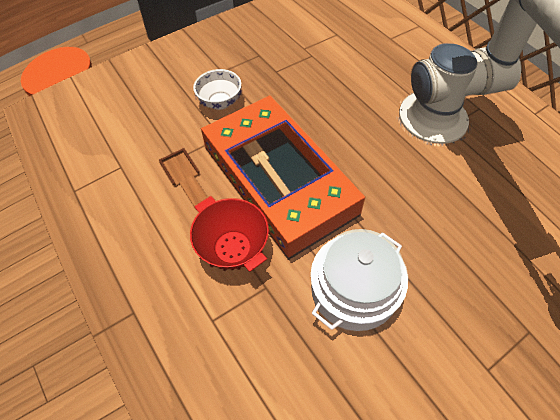

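View pics/top0.png

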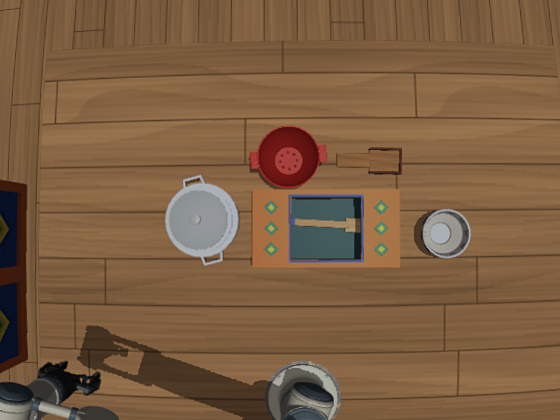

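The top view shows the hatch around columns 290–363, rows 195–262. The spatula handle enters from the left (+y), around (297,222), and the blade is at the right, from about column 345. Next I'll measure poses.

```bash
cat > h.py <<'E'
from workcell import monitor,cams,arm
import cv2,numpy as np
def pix2plane(uv,c,z):
    uv=np.asarray(uv,float).reshape(-1,1,2)
    n=cv2.undistortPoints(uv,c["K"],c["D"]).reshape(-1,2)
    r=np.c_[n,np.ones(len(n))]@c["R"]; o=-c["R"].T@c["t"]
    s=(z-o[2])/r[:,2]
    return o+r*s[:,None]
E
python3 - <<'E'
from h import *
p,d=cams.capture("top");cv2.imwrite("pics/top1.png",cv2.resize(p[180:280,240:410],None,fx=4.5,fy=4.5,interpolation=cv2.INTER_CUBIC))
c=cams.calibration("top")
for t,z in [("spatula",30),("hatch",87),("box",87),("pots",172),("colander",85),("bowl",70)]:
    R=cams.cut_out(t,"top")
    if not R: print(t,None);continue
    m=R[0]["mask"];print(t,R[0]["confidence"],m.sum(),pix2plane(R[0]["position"],c,z))
    v,u=np.nonzero(m);print(" bbox",u.min(),u.max(),v.min(),v.max())
    X=pix2plane(np.c_[u,v],c,z)[:,:2].astype(np.float32)
    print(" rect",cv2.minAreaRect(X))
    if t=="spatula":
        for uu in range(u.min(),u.max()+1,4):
            vv=v[u==uu]; a=pix2plane([[uu,vv.min()-.5],[uu,vv.max()+.5]],c,34)
            print(uu,vv.min(),vv.max(),a[:,:2].round(1).tolist(),d[int(vv.mean()),uu])
# blue border
b=p.astype(int);m=((b[...,0]-b[...,1]>30)&(b[...,0]-b[...,2]>20));m[:180]=0;m[280:]=0;m[:,:250]=0;m[:,400:]=0
v,u=np.nonzero(m);X=pix2plane(np.c_[u,v],c,87)[:,:2].astype(np.float32);print("blue",len(u),cv2.minAreaRect(X))
# orange
hsv=cv2.cvtColor(p,cv2.COLOR_BGR2HSV)
print(d[185:270:6,270], hsv[240,260])
E
```

```text
spatula 0.7 542 [[531.66308076 -87.5799547   30.        ]]
 bbox 291 359 218 232
 rect ((531.5245361328125, -71.83938598632812), (203.82821655273438, 41.90596008300781), 89.5979995727539)
291 220 224 [[548.4, 30.0], [533.5, 30.0]] 1305.1909
295 219 225 [[551.4, 18.0], [530.5, 18.1]] 1298.6318
299 219 225 [[551.3, 6.0], [530.4, 6.2]] 0.0
303 220 225 [[548.2, -5.9], [530.3, -5.8]] 1296.3457
307 220 225 [[548.2, -17.8], [530.3, -17.7]] 1300.7874
311 220 226 [[548.1, -29.7], [527.2, -29.6]] 1297.6309
315 220 226 [[548.0, -41.7], [527.2, -41.5]] 1300.043
319 220 226 [[548.0, -53.6], [527.1, -53.5]] 1299.2316
323 221 226 [[544.9, -65.5], [527.0, -65.4]] 1301.7017
327 222 226 [[541.9, -77.5], [526.9, -77.3]] 1294.8561
331 222 226 [[541.8, -89.4], [526.9, -89.3]] 1301.3876
335 222 226 [[541.7, -101.4], [526.8, -101.2]] 1298.4053
339 222 227 [[541.6, -113.3], [523.7, -113.1]] 1295.849
343 221 228 [[544.5, -125.3], [520.7, -125.1]] 1295.134
347 218 231 [[553.4, -137.4], [511.7, -136.9]] 1296.3976
351 218 232 [[553.3, -149.3], [508.6, -148.9]] 1302.4701
355 219 232 [[550.3, -161.3], [508.5, -16
[... 590 characters left out ...]
198.3162841796875), 61.002235412597656)
colander 0.67 3282 [[732.15856091  32.23332428  85.        ]]
 bbox 250 326 126 187
 rect ((729.0488891601562, 39.445579528808594), (182.71823120117188, 181.82350158691406), 49.304386138916016)
bowl 0.81 1842 [[ 499.30957806 -430.79618933   70.        ]]
 bbox 422 469 210 258
 rect ((502.4891052246094, -423.1974182128906), (141.6759033203125, 140.65399169921875), 88.98451232910156)
blue 488 ((522.824951171875, -70.13986206054688), (211.83309936523438, 189.07183837890625), 89.6613998413086)
[1339.6388 1250.2069 1250.5677 1252.3375 1250.9541 1252.0105 1252.0902
 1248.761  1250.5808 1247.4591 1245.1274 1246.0486 1245.4637 1248.65
 1328.8593] [ 13 155 168]
```

```bash
ls -la pics
```

```text
total 984
drwxr-xr-x 2 agent agent   4096 Dec  6 14:25 .
drwxr-xr-x 3 agent agent   4096 Dec  6 14:25 ..
-rw-r--r-- 1 agent agent 452533 Dec  6 14:24 scene0.png
-rw-r--r-- 1 agent agent 280340 Dec  6 14:24 top0.png
-rw-r--r-- 1 agent agent 260937 Dec  6 14:25 top1.png
```

Measurements: hatch centre (523,−70) with the box yaw near 0. The spatula mid is about (534.5,−90), turned by −3.5°. The handle end sits only about 20 mm under the +y board, so I'll bring it out handle-first.

I'll grip about 25 mm to the handle side of the middle, shift towards −y, then lift so that the blade levers under the −y edge.

Request:
{"name": "send_rows", "arguments": {
  "increments": [
    [2.5,-4.3,0,-0.12],
    [5.5,-9.3,0,-0.27],
    [8.5,-14.4,0,-0.42],
    [11.5,-19.5,0,-0.57],
    [14.5,-24.6,0,-0.72],
    [17.5,-29.7,0,-0.87],
    [20.5,-34.8,0,-1.02],
    [23.5,-39.9,0,-1.15]
  ],
  "gripper": 100,
  "force": 30
}}

```text
time: 1.75
eef_pos: [392.1, 178.5, 231.7]
orientation: [0.651, 0.759, 0.001, 0.0]
ft_force: [1.3, -0.4, -0.2]
gripper_width: 52.0
```

Request:
{"name": "send_rows", "arguments": {
  "increments": [
    [3.0,-5.1,0,-0.05],
    [6.0,-10.2,0,-0.1],
    [9.0,-15.3,0,-0.15],
    [12.0,-20.3,0,-0.2],
    [14.4,-24.4,0,-0.215],
    [14.4,-24.4,-2,-0.215],
    [14.4,-24.4,-4,-0.215],
    [14.4,-24.4,-4,-0.215]
  ]
}}

```text
time: 2.75
eef_pos: [535.0, -64.9, 189.3]
orientation: [0.729, 0.685, -0.001, -0.001]
ft_force: [0.4, -0.6, -0.4]
gripper_width: 51.6
```

Run:
```python
from h import *
s=monitor.sense();print(s["eef_pos"],s["orientation"])
p,d=cams.capture("wrist");c=cams.calibration("wrist");cv2.imwrite("pics/w1.png",p)
print(cams.spot_in("spatula","wrist")[:1])
np.savez("w1.npz",p=p,d=d);print(c["K"],c["D"]);
o=c["R"].T@-c["t"];print(o,c["R"])
np.save("w1c.npy",c,allow_pickle=True)
```

```text
[534.98251109 -64.87028514 189.26103048] [ 7.28568850e-01  6.84971062e-01 -6.35212206e-04 -1.29288399e-03]
[{'position': [276.1, 216.2], 'confidence': 0.95}]
[[311.97184348   0.         271.66508012]
 [  0.         311.97184348 205.52151428]
 [  0.           0.           1.        ]] [-0.05834021  0.          0.          0.          0.        ]
[538.32006485   3.18622813 333.36928047] [[ 9.98076649e-01 -6.19892534e-02 -5.79098649e-04]
 [-5.95413693e-02 -9.61180644e-01  2.69418996e-01]
 [-1.72577008e-02 -2.68866328e-01 -9.63022881e-01]]
```

View pics/w1.png

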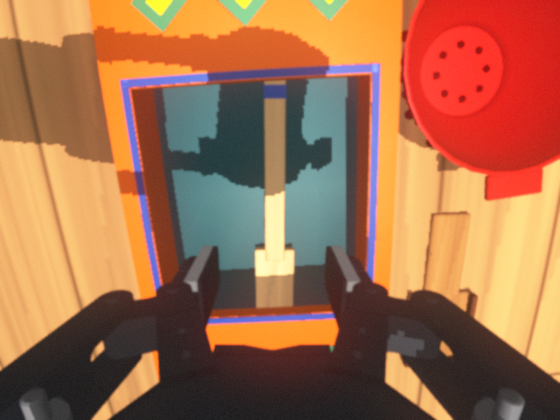

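The wrist view shows the handle running from a blue-banded end at about (275,85) down to the blade shoulder at about row 248. The jaws straddle the handle. I'll now compute its axis.

Run:
```python
from h import *
c=np.load("w1c.npy",allow_pickle=True).item()
p=np.load("w1.npz")["p"]
g=cv2.cvtColor(p,cv2.COLOR_BGR2GRAY).astype(float)
for v in [130,150,170,190,200,210,220,230,240]:
    row=cv2.GaussianBlur(p,(3,3),0)[v,:,2].astype(float); gr=np.diff(row)
    l=235+np.argmax(gr[235:275])+.5; r=275+np.argmin(gr[275:320])+.5
    X=pix2plane([[l,v],[r,v]],c,34);print(v,l,r,X[:,:2].round(1).tolist(),X[:,:2].mean(0).round(1))
for v in [75,83,97]: print("tip",pix2plane([[275,v]],c,34))
for v in [245,248,277]: print("shoulder",v,pix2plane([[260,v],[288,v]],c,27).round(1))
print("hatch",pix2plane([[124,82],[379,67],[374,315],[165,322]],c,87).round(1))
cv2.imwrite("pics/w1c.png",cv2.resize(p[60:300,200:340],None,fx=2.5,fy=2.5,interpolation=cv2.INTER_CUBIC))
```

```text
130 263.5 284.5 [[529.9, -6.6], [549.5, -7.9]] [539.7  -7.2]
150 263.5 284.5 [[528.6, -25.2], [548.5, -26.4]] [538.6 -25.8]
170 264.5 284.5 [[528.3, -44.4], [547.5, -45.6]] [537.9 -45. ]
190 264.5 284.5 [[526.9, -64.1], [546.5, -65.4]] [536.7 -64.8]
200 264.5 284.5 [[526.2, -74.3], [546.0, -75.5]] [536.1 -74.9]
210 264.5 284.5 [[525.5, -84.6], [545.5, -85.8]] [535.5 -85.2]
220 264.5 284.5 [[524.8, -95.1], [544.9, -96.3]] [534.9 -95.7]
230 264.5 284.5 [[524.1, -105.8], [544.4, -107.1]] [ 534.2 -106.4]
240 264.5 284.5 [[523.3, -116.7], [543.9, -118.0]] [ 533.6 -117.3]
tip [[543.51761831  41.22518454  34.        ]]
tip [[543.10816486  34.37248923  34.        ]]
tip [[542.38271526  22.22082017  34.        ]]
shoulder 245 [[ 517.8 -124.9   27. ]
 [ 547.4 -126.7   27. ]]
shoulder 248 [[ 517.6 -128.3   27. ]
 [ 547.2 -130.2   27. ]]
shoulder 277 [[ 515.1 -162.6   27. ]
 [ 545.6 -164.4   27. ]]
hatch [[ 428.7   37.8   87. ]
 [ 620.    36.    87. ]
 [ 621.7 -176.2   87. ]
 [ 427.7 -172.    87. ]]
```

View pics/w1c.png

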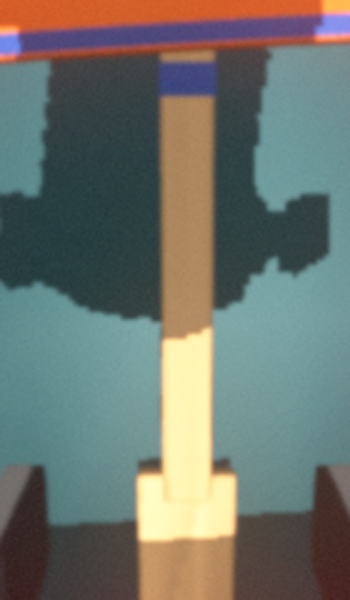

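Request:
{"name": "send_rows", "arguments": {
  "increments": [
    [0.1,0,-4,0],
    [0.2,0,-8,0],
    [0.2,0,-12,0],
    [0.2,0,-15,0],
    [0.2,0,-16.5,0],
    [0.2,0,-17.3,0],
    [0.2,0,-17.3,0],
    [0.2,0,-17.3,0]
  ]
}}

```text
time: 3.85
eef_pos: [538.8, -65.0, 20.5]
orientation: [0.728, 0.685, 0.001, 0.001]
ft_force: [0.1, -0.3, 0.2]
gripper_width: 52.0
```

Request:
{"name": "send_rows", "arguments": {
  "increments": [
    [0,0,0,0],
    [0,0,0,0],
    [0,0,0,0],
    [0,0,0,0],
    [0,0,0,0],
    [0,0,0,0],
    [0,0,0,0],
    [0,0,0,0]
  ],
  "gripper": 255,
  "force": 25
}}

```text
time: 4.85
eef_pos: [539.4, -65.1, 21.6]
orientation: [0.728, 0.685, 0.002, 0.002]
ft_force: [-0.5, -0.4, 5.2]
gripper_width: 19.3
```

Request:
{"name": "send_rows", "arguments": {
  "increments": [
    [0,0,0,0],
    [0,0,0,0],
    [-0.1,0,-0.2,0],
    [-0.2,0,-0.4,0],
    [-0.2,0,-0.6,0],
    [-0.2,0,-0.6,0],
    [-0.2,0,-0.6,0],
    [-0.2,0,-0.6,0]
  ],
  "gripper": 150
}}

```text
time: 5.85
eef_pos: [537.5, -65.2, 15.7]
orientation: [0.728, 0.685, 0.002, 0.002]
ft_force: [0.0, -0.3, -0.2]
gripper_width: 35.1
```

Request:
{"name": "send_rows", "arguments": {
  "increments": [
    [0,0,0,0],
    [0,0,0,0],
    [0,0,0,0],
    [0,0,0,0],
    [0,0,0,0],
    [0,0,0,0],
    [0,0,0,0],
    [0,0,0,0]
  ],
  "gripper": 255,
  "force": 25
}}

```text
time: 6.85
eef_pos: [537.7, -65.2, 15.9]
orientation: [0.728, 0.685, 0.002, 0.002]
ft_force: [0.6, 0.2, 2.9]
gripper_width: 19.4
```

Request:
{"name": "send_rows", "arguments": {
  "increments": [
    [0,0,0.5,0],
    [0,0,1.0,0],
    [0,-0.7,1.0,0],
    [0,-1.4,1.0,0.02],
    [-0.1,-2.1,1.0,0.04],
    [-0.1,-2.8,1.0,0.055],
    [-0.1,-2.8,1.0,0.055],
    [-0.1,-2.8,1.0,0.055]
  ]
}}

```text
time: 7.85
eef_pos: [536.7, -93.1, 25.9]
orientation: [0.709, 0.705, 0.002, 0.002]
ft_force: [-0.5, 0.1, -0.5]
gripper_width: 19.4
```

Run:
```python
from h import *
s=monitor.sense();print(s["eef_pos"],s["ft_force"])
p,d=cams.capture("wrist");c=cams.calibration("wrist");np.savez("w2.npz",p=p);np.save("w2c.npy",c,allow_pickle=True)
q,_=cams.capture("scene")
a=cv2.resize(q[90:250,180:380],(500,400),interpolation=cv2.INTER_CUBIC);b=p[0:400,130:430]
cv2.imwrite("pics/w2.png",np.hstack([a,b]))
```

```text
[536.70050963 -93.1127623   25.88361844] [-0.4769801   0.08652453 -0.45322399]
```

View pics/w2.png

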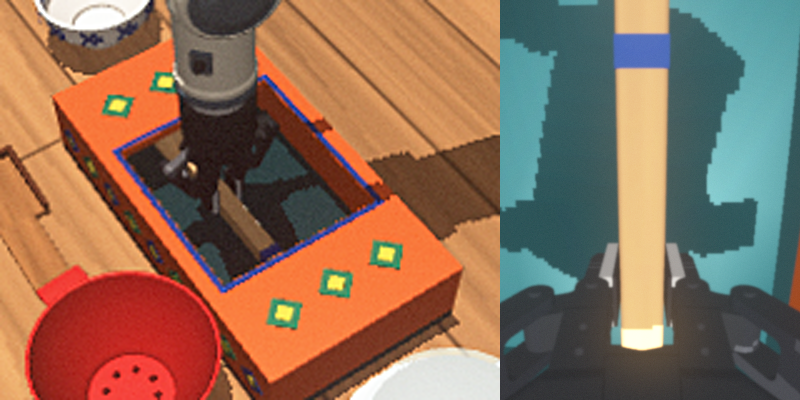

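The spatula is held and shifted; its blue band is now at about (640,50) in the wrist part. I'll check how far the handle end is from the hatch edge.

Run:
```python
from h import *
c=np.load("w2c.npy",allow_pickle=True).item()
print(pix2plane([[270,34],[270,68],[270,2]],c,44.5).round(1))
print("wc",(-c["R"].T@c["t"]).round(1))
p,d=cams.capture("top");c=cams.calibration("top")
cv2.imwrite("pics/t2.png",cv2.resize(p[180:280,270:390],None,fx=6,fy=6,interpolation=cv2.INTER_CUBIC))
row=p[216:226,284:304].mean(0).round().astype(int);print(row.tolist())
for u in (288,290,292,294,296): print(u,pix2plane([[u,221]],c,45).round(1),pix2plane([[u,221]],c,87).round(1))
```

```text
[[535.2   5.1  44.5]
 [535.1  -6.6  44.5]
 [535.3  15.8  44.5]]
wc [534.9 -24.8 168.4]
[[69, 114, 167], [69, 115, 168], [69, 115, 169], [68, 116, 171], [83, 97, 140], [125, 86, 82], [116, 79, 74], [87, 80, 73], [81, 81, 58], [64, 62, 41], [46, 46, 35], [39, 47, 49], [40, 50, 55], [40, 50, 54], [39, 50, 54], [39, 50, 55], [47, 43, 42], [50, 31, 18], [51, 30, 16], [50, 31, 19]]
288 [[543.9  38.8  45. ]] [[543.3  38.5  87. ]]
290 [[543.8  32.9  45. ]] [[543.3  32.8  87. ]]
292 [[543.8  27.   45. ]] [[543.3  27.   87. ]]
294 [[543.8  21.1  45. ]] [[543.2  21.3  87. ]]
296 [[543.7  15.2  45. ]] [[543.2  15.6  87. ]]
```

View pics/t2.png

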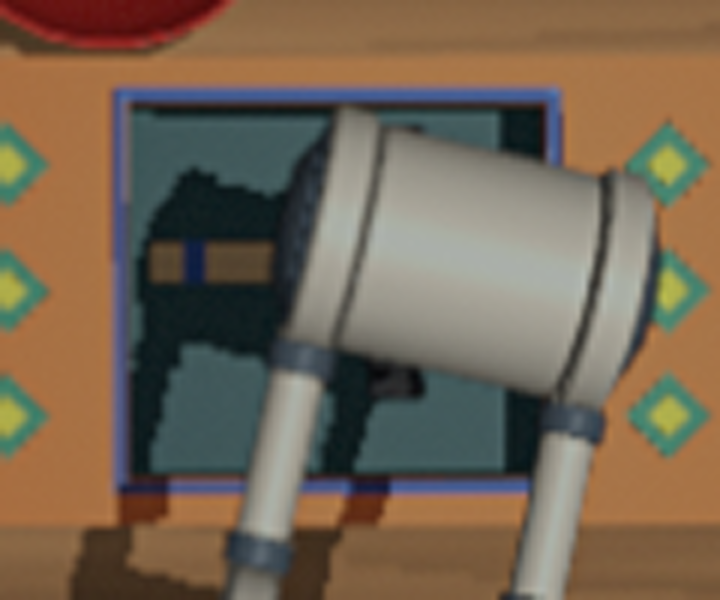

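The handle end now clears the +y hatch edge by about 10 mm (crop column 150 against the edge at 128). I'll lift so that the blade levers under the −y edge.

Request:
{"name": "send_rows", "arguments": {
  "increments": [
    [0,0,1.2,0],
    [0,0,2.4,0],
    [0,0,3.0,0],
    [0,0,3.5,0],
    [0,0,4.0,0],
    [0,0,4.4,0],
    [0,0,4.7,0],
    [0,0,5.0,0]
  ]
}}

```text
time: 9.0
eef_pos: [536.4, -93.0, 75.6]
orientation: [0.709, 0.705, 0.002, 0.002]
ft_force: [0.4, -1.0, -4.7]
gripper_width: 19.5
```

Run:
```python
from h import *
s=monitor.sense();print(s["eef_pos"],s["ft_force"],s["torque"],s["gripper_width"])
p,d=cams.capture("wrist")
q,_=cams.capture("scene")
a=cv2.resize(q[90:250,180:380],(500,400),interpolation=cv2.INTER_CUBIC);b=p[0:400,130:430]
cv2.imwrite("pics/w3.png",np.hstack([a,b]))
```

```text
[536.44084629 -93.02063583  75.55094371] [ 0.41247749 -0.97064709 -4.65496196] [ 0.20181241 -0.0301997   0.03080878] 19.50523246702328
```

View pics/w3.png

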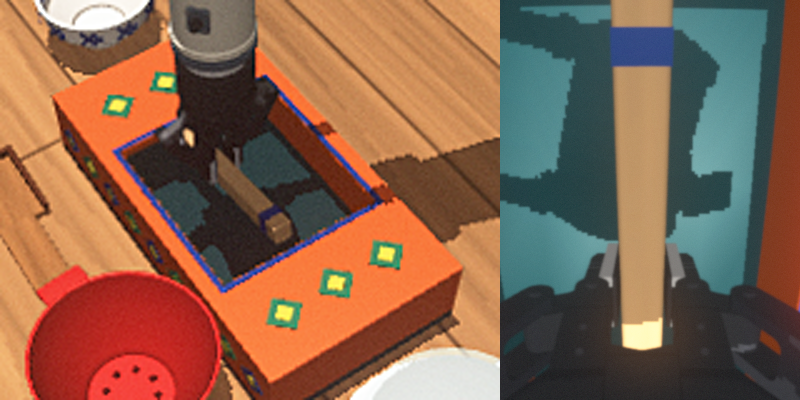

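The handle end is rising through the hatch, at scene crop (285,225), and the contact force is only about 4.5 N. Continuing.

Request:
{"name": "send_rows", "arguments": {
  "increments": [
    [0,0,0.3,0],
    [0,0,0.6,0],
    [0,0,0.9,0],
    [0,0,1.2,0],
    [0,0,1.5,0],
    [0,0,1.8,0],
    [0,0,2.0,0],
    [0,0,2.0,0]
  ]
}}

```text
time: 10.1
eef_pos: [536.7, -93.0, 96.3]
orientation: [0.709, 0.705, 0.002, 0.002]
ft_force: [-0.5, 0.5, -3.1]
gripper_width: 19.4
```

Run:
```python
from h import *
s=monitor.sense();print(s["eef_pos"],s["ft_force"],s["torque"],s["gripper_width"])
p,d=cams.capture("wrist");c=cams.calibration("wrist")
np.savez("w4.npz",p=p,d=d);np.save("w4c.npy",c,allow_pickle=True)
for v in range(5,330,25): 
    u=270; zz=d[v,u]
    n=cv2.undistortPoints(np.array([[[u,v]]],float),c["K"],c["D"]).ravel()
    print(v,(c["R"].T@(np.array([n[0],n[1],1])*zz-c["t"])).round(1),zz)
q,_=cams.capture("scene")
a=cv2.resize(q[90:250,180:380],(500,400),interpolation=cv2.INTER_CUBIC);b=p[0:400,130:430]
cv2.imwrite("pics/w4.png",np.hstack([a,b]))
```

```text
[536.68087381 -92.9725562   96.26055021] [-0.45131044  0.49825834 -3.07775748] [0.29418105 0.05023574 0.0074476 ] 19.41173390975671
5 [535.1   2.6 153.1] 74.97301
30 [535.1  -2.3 149.8] 79.52867
55 [535.   -7.8 146.7] 84.01343
80 [535.  -14.2 145.4] 86.898575
105 [534.9 -20.9 143.4] 90.71873
130 [534.9 -28.2 139.9] 95.98125
155 [534.8 -36.2 136.9] 101.099815
180 [534.7 -45.5 131.6] 108.67877
205 [534.7 -55.4 128.6] 114.23508
230 [534.6 -67.  123.6] 122.17757
255 [534.5 -80.4 117.6] 131.56755
280 [534.3 -95.1 112.5] 140.51978
305 [ 534.2 -113.2  104.8] 152.78398
```

View pics/w4.png

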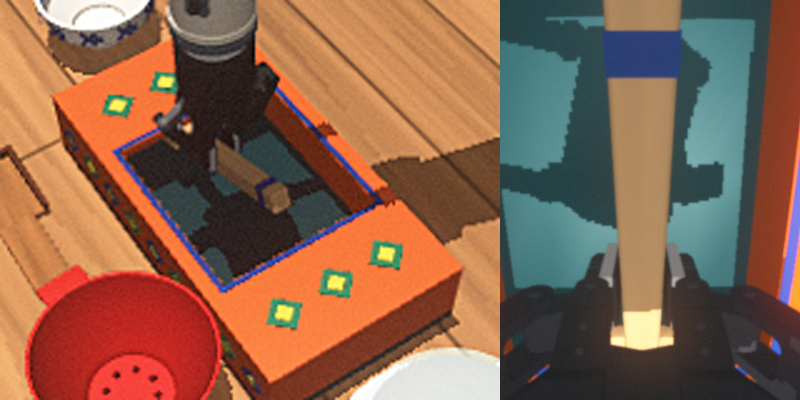

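It's tilted about 22°, with the handle end at about z 146 and the blade end at about z 38. Next I'll pull it out along its own axis.

Request:
{"name": "send_rows", "arguments": {
  "increments": [
    [0,1.2,0.4,0],
    [0,2.6,0.9,0],
    [0,4.0,1.5,0],
    [0,5.4,2.1,0],
    [0,6.8,2.7,0],
    [0,8.2,3.3,0],
    [0,9.6,3.9,0],
    [0,9.8,4.0,0]
  ]
}}

```text
time: 11.2
eef_pos: [537.0, 6.1, 137.0]
orientation: [0.709, 0.705, 0.003, 0.003]
ft_force: [0.2, 0.1, 0.6]
gripper_width: 19.6
```

```bash
cat > look.py <<'E'
from h import *
import sys
k=sys.argv[1]
s=monitor.sense();print(s["eef_pos"],s["ft_force"],s["torque"],s["gripper_width"])
p,d=cams.capture("wrist");c=cams.calibration("wrist")
P=[]
for v in range(5,310,15): 
    u=270; zz=np.median(d[v-2:v+3,u-2:u+3])
    n=cv2.undistortPoints(np.array([[[u,v]]],float),c["K"],c["D"]).ravel()
    P.append(c["R"].T@(np.array([n[0],n[1],1])*zz-c["t"]))
P=np.array(P);f=np.polyfit(P[:,1],P[:,2],1);print("tilt deg",np.degrees(np.arctan(f[0])),"top z at grasp",np.polyval(f,s["eef_pos"][1]),"resid",np.std(P[:,2]-np.polyval(f,P[:,1])))
q,_=cams.capture("scene")
a=cv2.resize(q[60:260,150:400],(500,400),interpolation=cv2.INTER_CUBIC);b=p[0:400,130:430]
cv2.imwrite(f"pics/{k}.png",np.hstack([a,b]))
E
python3 look.py w5
```

```text
[536.9612737    6.05238156 136.95009584] [0.17605654 0.05162508 0.59065423] [ 0.0148395   0.01941495 -0.03620465] 19.61384231153342
tilt deg 22.042291490657238 top z at grasp 153.55691417453372 resid 0.1308668176687705
```

View pics/w5.png

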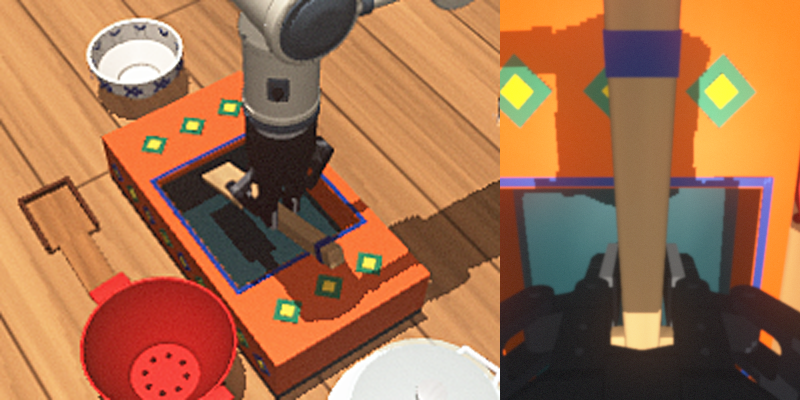

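The blade end is now inside the hatch, at about (205,170). I'll lift clear, shift towards −y so the blade tip sits above the −y board, then press gently down to level it.

Request:
{"name": "send_rows", "arguments": {
  "increments": [
    [0,0,1.5,0],
    [0,0,3.0,0],
    [0,0,4.5,0],
    [0,-1.5,4.5,0],
    [0,-3.2,4.5,0],
    [0,-5.0,4.3,0],
    [0,-5.8,3.5,0],
    [0,-5.8,2.5,0]
  ]
}}

```text
time: 12.3
eef_pos: [536.5, -53.6, 160.1]
orientation: [0.71, 0.705, 0.002, 0.002]
ft_force: [-0.3, -0.5, -1.7]
gripper_width: 19.6
```

```bash
python3 look.py w6
```

```text
[536.52545376 -53.59464225 160.14867016] [-0.27206919 -0.48642306 -1.72726523] [ 0.07071485 -0.04719019  0.03091802] 19.56647559799225
tilt deg 21.984489317073436 top z at grasp 174.89291161631553 resid 0.16217708546955228
```

View pics/w6.png

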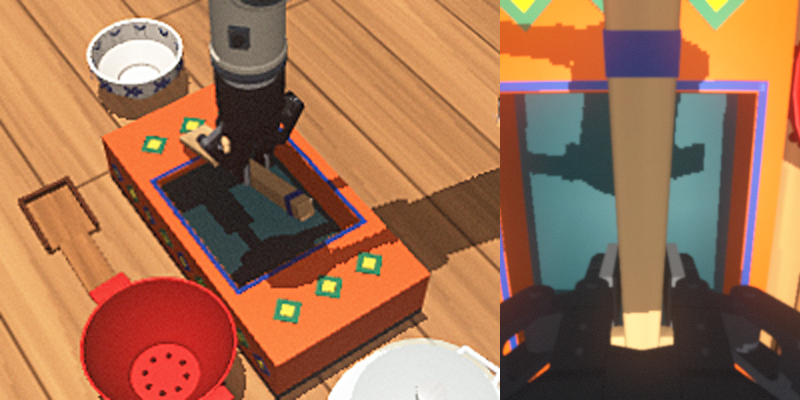

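Request:
{"name": "send_rows", "arguments": {
  "increments": [
    [0,0,-0.6,0],
    [0,0,-1.2,0],
    [0,0,-1.7,0],
    [0,0,-2.2,0],
    [0,0,-2.7,0],
    [0,0,-3.2,0],
    [0,0,-3.7,0],
    [0,0,-4.0,0]
  ]
}}

```text
time: 13.4
eef_pos: [535.7, -52.6, 118.4]
orientation: [0.709, 0.705, 0.001, 0.001]
ft_force: [-0.8, 0.7, 1.5]
gripper_width: 19.0
```

```bash
python3 look.py w7
```

```text
[535.73509759 -52.58821959 118.35803635] [-0.81558727  0.68416236  1.52546284] [-0.10210612 -0.02046059  0.03263184] 19.0318104619776
tilt deg 11.131408038889406 top z at grasp 134.94709673120897 resid 0.24345515888564218
```

View pics/w7.png

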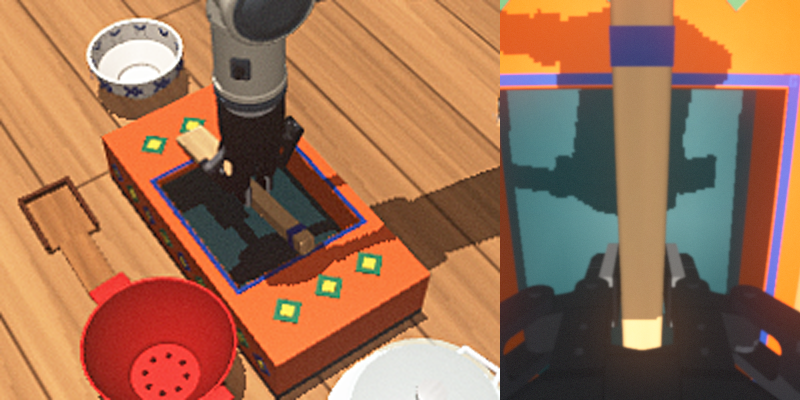

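Tilt is down to 11° with about 1.5 N on the tool. Continuing down.

Request:
{"name": "send_rows", "arguments": {
  "increments": [
    [0,0,-0.5,0],
    [0,0,-0.9,0],
    [0,0,-1.3,0],
    [0,0,-1.6,0],
    [0,0,-1.9,0],
    [0,0,-2.2,0],
    [0,0,-2.5,0],
    [0,0,-2.5,0]
  ]
}}

```text
time: 14.5
eef_pos: [535.6, -52.7, 93.0]
orientation: [0.709, 0.705, 0.001, 0.001]
ft_force: [-0.8, 1.2, -0.0]
gripper_width: 19.5
```

```bash
python3 look.py w8
```

```text
[535.56260311 -52.67829935  92.99399569] [-0.84377435  1.21846146 -0.00708571] [-0.10605809 -0.01012209  0.0700751 ] 19.53750193790627
tilt deg 2.2162849822395123 top z at grasp 110.07381733763407 resid 0.20049858440011092
```

Request:
{"name": "send_rows", "arguments": {
  "increments": [
    [0,0,0,0],
    [0,0,1.2,0],
    [-0.2,0.2,2.7,0],
    [-0.5,0.5,4.2,0],
    [-0.8,0.8,5.7,0],
    [-1.2,1.0,7.0,0],
    [-1.2,1.0,7.5,0],
    [-1.2,1.0,7.5,0]
  ],
  "force": 45
}}

```text
time: 15.6
eef_pos: [523.8, -42.7, 168.6]
orientation: [0.709, 0.705, 0.001, 0.001]
ft_force: [0.2, -0.2, -1.6]
gripper_width: 19.0
```

```bash
python3 look.py w9
python3 - <<'E'
from h import *
p,d=cams.capture("top");cv2.imwrite("pics/t9.png",p);c=cams.calibration("top")
for t,z in [("pots",172),("colander",85),("bowl",70)]:
    R=cams.cut_out(t,"top")
    if R:
        v,u=np.nonzero(R[0]["mask"]);print(t,u.min(),u.max(),v.min(),v.max())
E
python3 look.py w10
```

```text
[523.7575547  -42.69549682 168.58471894] [ 0.16636719 -0.19205421 -1.63807258] [-0.01774004 -0.01068628 -0.00898687] 19.038902576864395
tilt deg 2.5794359816516663 top z at grasp 184.75453186293672 resid 0.09917659995901608
pots 165 238 176 264
colander 250 326 126 188
bowl 421 470 209 257
[523.43142583 -42.69456031 167.61243559] [-0.31150315 -0.0453919  -1.02122707] [ 0.08963753 -0.02626447  0.02481565] 19.11947136486641
tilt deg 2.4999837090308756 top z at grasp 184.54508013361493 resid 0.22571333111287878
```

View pics/w9.png

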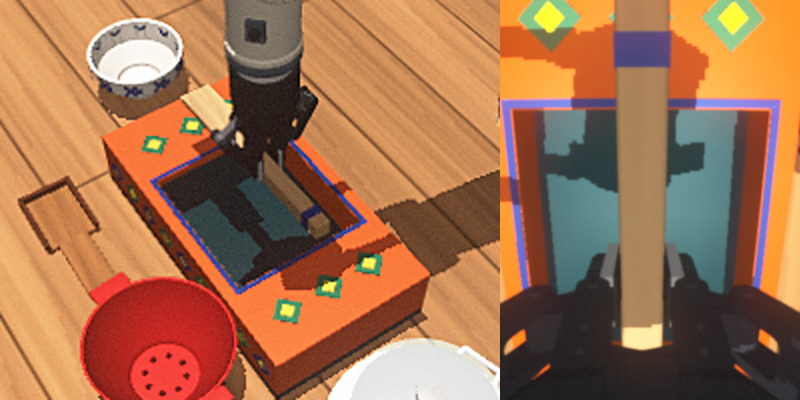

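View pics/t9.png

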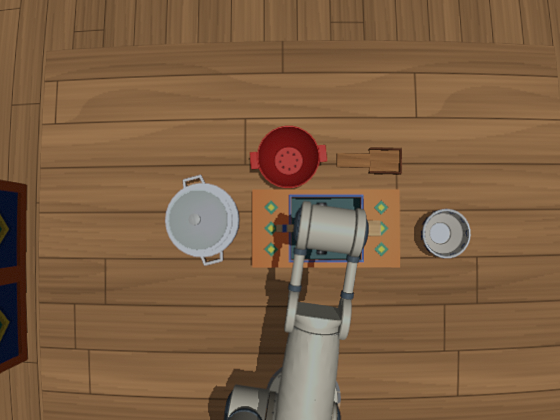

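The spatula is held level over the hatch (scene crop around (265,170)). In the top view its ends show on both sides of the arm, and the bystanders haven't moved. Handing in.

```bash
python3 -c "
from workcell import monitor,arm
s=monitor.sense();print(s['eef_pos'],abs(s['dq']).max(),s['gripper_width']);print(arm.job_done())"
```

```text
[523.52382399 -42.6901502  167.86671295] 0.0017640294711631233 19.13436736363936
the job is handed in; nothing more can be done
None
```

The spatula came out handle end first and was handed in held level above the hatch, at about 15.6 s of the 42 s allowed. No verdict is reported, so these are my own measurements.

**What I did:**
1. I gripped the handle about 28 mm to the handle side of the middle and slid the spatula about 28 mm towards −y, so the handle end cleared the hatch edge.
2. I lifted it so the blade levered under the top board. That tilted it about 22°, with the handle end at about z 146 mm and the blade end at about z 38 mm.
3. I drew it out along its own axis, levelled it by pressing the blade tip gently on the box top, then raised it with a 45 N grip.

**Last checks:**
- **Level:** tilt was about 2.5°.
- **Height:** both ends were at about z 166 mm or more, and the underside was at least about 70 mm above the box top.
- **Position:** the middle was within a few mm of the hatch centre, seen from above.
- **Grip and stillness:** the jaw opening was 19 mm on the handle, and the arm was still.
- **Contact forces:** tool force stayed around 5 N or less in the readings at the end of each move, including the levering.
- **Bystanders:** the pots, colander and bowl were within 1 pixel of where they started. I checked the spoon rest only by eye, and it looked unmoved.

**What went wrong:** the first closing of the gripper was about 6 mm too high, so I reopened it, lowered and gripped again. The hatch detection network also once returned the spatula's outline instead. I took the hatch position from its blue border, which agreed with the box outline.

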